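# Unstack the slide boxes into their reading trays

## Task

The morning's slide boxes have been left on the dark mat in a crosswise stack. Take the stack apart and lay each box on the request slip in the tray of its own colour, lid up, lengthwise in the recess and flat on the tray's floor. The boxes are full of glass, so set them down gently rather than dropping them, and leave the oil bottle and the tally counter where they are.

Things in the scene. Friction and masses are not known exactly. Their poses are not given: they have to be found in the camera images.
- red_box: red plastic slide box, loose, closed, 96 x 40 x 32 mm (x long, y wide, z high), 80 to 150 g, white card on its lid. Origin: centre of underside; x along the 96 mm, z up. Starts in the bottom layer of the crosswise stack, on a fixed dark mat 3 mm thick, parallel to the other one of its layer (72 mm between centres, 32 mm gap).
- blue_box: blue plastic slide box, loose, closed, 96 x 40 x 32 mm (x long, y wide, z high), 80 to 150 g, white card on its lid. Origin: centre of underside; x along the 96 mm, z up. Starts in the bottom layer of the crosswise stack, on a fixed dark mat 3 mm thick, parallel to the other one of its layer (72 mm between centres, 32 mm gap).
- yellow_box: yellow plastic slide box, loose, closed, 96 x 40 x 32 mm (x long, y wide, z high), 80 to 150 g, white card on its lid. Origin: centre of underside; x along the 96 mm, z up. Starts in the top layer of the crosswise stack, underside 35 mm above the bench, across both bottom boxes, parallel to the other one of its layer (72 mm between centres, 32 mm gap).
- green_box: green plastic slide box, loose, closed, 96 x 40 x 32 mm (x long, y wide, z high), 80 to 150 g, white card on its lid. Origin: centre of underside; x along the 96 mm, z up. Starts in the top layer of the crosswise stack, underside 35 mm above the bench, across both bottom boxes, parallel to the other one of its layer (72 mm between centres, 32 mm gap).
- red_tray: red shallow tray for one slide box, fixed, 124 x 68 x 11 mm outside. Origin: centre of underside; x along its long side, z up. Floor 3 mm thick; recess 116 x 60 mm within a lip 8 mm high above that floor and 4 mm thick; each long side's lip has a gap 48 mm wide in the middle, for fingers. White request slip on the floor, white label at the -x end.
- blue_tray: blue shallow tray for one slide box, fixed, 124 x 68 x 11 mm outside. Origin: centre of underside; x along its long side, z up. Floor 3 mm thick; recess 116 x 60 mm within a lip 8 mm high above that floor and 4 mm thick; each long side's lip has a gap 48 mm wide in the middle, for fingers. White request slip on the floor, white label at the -x end.
- yellow_tray: yellow shallow tray for one slide box, fixed, 124 x 68 x 11 mm outside. Origin: centre of underside; x along its long side, z up. Floor 3 mm thick; recess 116 x 60 mm within a lip 8 mm high above that floor and 4 mm thick; each long side's lip has a gap 48 mm wide in the middle, for fingers. White request slip on the floor, white label at the -x end.
- green_tray: green shallow tray for one slide box, fixed, 124 x 68 x 11 mm outside. Origin: centre of underside; x along its long side, z up. Floor 3 mm thick; recess 116 x 60 mm within a lip 8 mm high above that floor and 4 mm thick; each long side's lip has a gap 48 mm wide in the middle, for fingers. White request slip on the floor, white label at the -x end.
- oil_bottle: loose small amber glass bottle with a black cap, 28 mm in diameter, 60 mm high, standing on the bench; origin at the centre of its underside. Not part of the job.
- tally_counter: loose steel hand tally counter, a disc 46 mm in diameter and 22 mm high (30 mm with its push button), lying on the bench; origin at the centre of its underside. Not part of the job.

How it is judged:
By the outcome, as a careful person would: the job done as asked, in the order asked, and still so for the second after the job is handed in, with the robot touching nothing.
It also fails if it takes over 112 s, if anything falls off the work surface, if the arm or the gripper's body presses on something with over 40 N, if the wrist force passes 120 N, or if a joint passes its speed limit or range.

## Robot

A 6-joint arm with a two-finger parallel gripper is mounted at the origin on the work surface. World frame = base frame: x ahead of the robot, y to its left, z up, the work surface at z = 0. Lengths are in m, angles in rad, forces in N, time in s.
With the tool pointing down it reaches from about 0.325 to 0.775 m from the base axis. Payload 5.5 kg.
Tool frame: the origin (TCP) lies on the centre line of the jaws, within the pads' length; the fingertips stand 25 mm ahead of it and the grasp point (between the pads) lies 6 mm ahead of it (robot.finger_overhang is the distance from the TCP to the fingertips, in m); z points along the fingers, y is the line along which they close (so a half turn about z gives the same grasp; the last joint's range is limited). The gripper opens to 85 mm and grips with 20 to 120 N. Pads are 22 mm wide; open, the fingers measure 114 mm over their backs; the gripper's body (76 mm by 85 mm) begins 54 mm behind the grasp point. The pads swing forward as they close: fully open they stand 13 mm farther back than shut.
Start: joints at [1.191, 0.091, 1.231, -0, 1.82, -0.057], TCP at [0.19, 0.569, 0.256] pointing down, gripper open.
Joint ranges: [-2.87, 2.87], [-0.86, 2.18], [0.17, 2.46], [-1.51, 4.65], [0.06, 2.69], [-2.65, 2.65]. Speed limits (rad/s): [2.57, 2.57, 3.01, 3.14, 3.14, 3.14].

## Interface

Orientations are given as a rotation vector (axis times angle).
In Python, from workcell import robot, claw, kin, sensors, get_image, workorder gives the robot as it stands. Calls block until the motion is done:
- robot.move_pose(position, orientation): joint-space move of the TCP to a pose.
- robot.line_to(position, attitude=None, rate=0.15, force_limit=None): straight line of the TCP; attitude=None keeps the orientation; rate is the mean speed in m/s. With force_limit (N) it stops when the force on the tool has changed by that much, and returns True; else False.
- robot.move_j(angles): joint-space move.
- claw.gripper_to(opening, grasp_force=None): opening from 0.0 (shut) to 1.0 (fully open); grasp_force is the grip in N (None keeps the last); returns when the fingers have stopped.
- robot.dwell(seconds).
- kin.solve_ik(position, orientation): joint angles nearest the present ones, or None.
- sensors.sense(): the state.
- get_image(name): name is "scene" or "top" or "wrist"; returns a dict with "color" (420x560x3 uint8, red, green, blue), "camera_matrix" (3x3 intrinsics, pixels), "world_to_cam" (4x4, takes a point from world to camera coordinates). Camera axes: x right, y down, z forward; pixel columns grow to the right and rows downward; lengths in m; the calibration is good to about 2 mm. A picture is of the moment at which its call begins. There is no depth.
A pose or a line that the arm cannot do raises robot.Unreachable and nothing moves.
- workorder.sign_off(): hands the job in; it is judged then, once.
The state is a dict: "time": time; "qpos": joint angles; "dq": joint speeds; "tau": joint torques, N m; "tool_pos": TCP position; "tool_rot": TCP orientation; "contact_force": force on the tool from outside, world axes, zero at the start; "torque": the same for the moment, N m; "gripper_width": opening from 0.0 (shut) to 1.0 (fully open); "gripper_force": force on a finger pad.
Only numpy, scipy, OpenCV 4.12 (cv2) and the standard library are available. Lean on these libraries where they do the work, as an engineer would, in place of code of your own. Each camera call takes 0.05 s, during which the arm holds its last target. There are 200 camera calls.

## Working session

There is one attempt and no reset: what is moved stays moved. The work goes in short steps, each a Python script; the robot and the scene stay as the last script left them, time stands still between calls to the robot, and variables do not carry over. Pictures are saved under pics/ and viewed, at most 14 in all, crops included, and the job is handed in when it is done.

```bash
mkdir -p pics; ls
python3 - <<'E'
from workcell import robot, sensors, get_image
import cv2,numpy as np
for n in("top","scene"):
    d=get_image(n); cv2.imwrite(f"pics/{n}0.png",d["color"][:,:,::-1]); np.savez(f"pics/{n}0.npz",**d)
    print(n,d["camera_matrix"].tolist(),np.round(d["world_to_cam"],3).tolist())
s=sensors.sense();print(s["time"],s["tool_rot"],s["gripper_width"])
E
```

```text
pics
top [[538.7400227909379, 0.0, 278.514064114566], [0.0, 538.7400227909379, 200.72177210516728], [0.0, 0.0, 1.0]] [[0.013, -1.0, 0.023, -0.013], [-0.989, -0.016, -0.149, 0.528], [0.15, -0.021, -0.989, 1.148], [0.0, 0.0, 0.0, 1.0]]
scene [[406.474244051578, 0.0, 278.54177150453586], [0.0, 406.474244051578, 206.32003349121734], [0.0, 0.0, 1.0]] [[-0.751, 0.661, -0.01, 0.389], [0.422, 0.467, -0.777, -0.191], [-0.508, -0.588, -0.63, 1.176], [0.0, 0.0, 0.0, 1.0]]
0.1 [-5.04844269e-01 -3.10040808e+00  2.70114142e-03] 0.9936601379387585
```

View pics/top0.png

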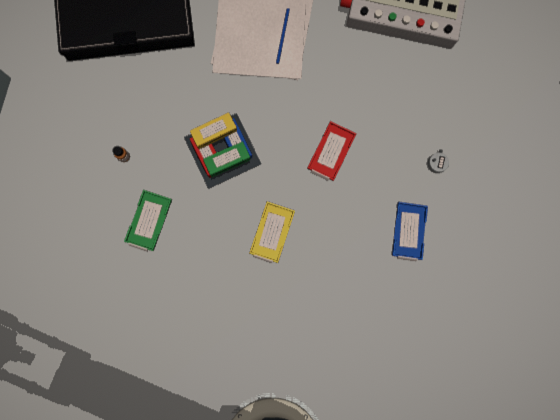

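View pics/scene0.png

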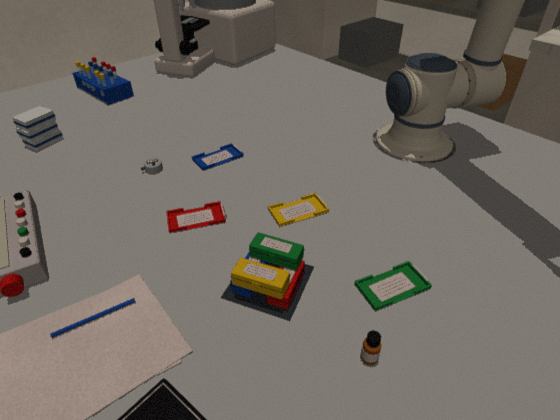

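Top view: the stack is at about (222,150), with yellow on top at (213,129), green at (225,158), red below on the left and blue below on the right. The trays are green (149,220), yellow (272,232), red (332,151) and blue (410,231). The bottle is at (121,153) and the counter at (438,161). Next I'll fit the trays and get a close wrist view of the stack.

```bash
cat > h.py <<'E'
from workcell import robot, claw, kin, sensors, get_image, workorder
import numpy as np, cv2
from scipy.spatial.transform import Rotation as R
def unproj(d,px,z):
    px=np.atleast_2d(np.array(px,float)); W=np.array(d["world_to_cam"]); K=np.array(d["camera_matrix"])
    r=np.c_[px,np.ones(len(px))]@np.linalg.inv(K).T@W[:3,:3]; c=-W[:3,:3].T@W[:3,3]
    return c[:2]+r[:,:2]*((z-c[2])/r[:,2:])
def proj(d,p):
    p=np.atleast_2d(p); W=np.array(d["world_to_cam"]); q=(p@W[:3,:3].T+W[:3,3])@np.array(d["camera_matrix"]).T
    return q[:,:2]/q[:,2:]
HUE={"red":[(0,8),(172,180)],"yellow":[(20,32)],"green":[(50,80)],"blue":[(105,130)]}
def mask(d,c,smin=120,vmin=50):
    h=cv2.cvtColor(np.ascontiguousarray(d["color"]),cv2.COLOR_RGB2HSV)
    return sum((cv2.inRange(h,(a,smin,vmin),(b,255,255)) for a,b in HUE[c]))
def rect(P):
    (c,s,a)=cv2.minAreaRect((P*1000).astype(np.float32)); 
    if s[0]<s[1]: s=s[::-1]; a+=90
    return np.array(c)/1000,np.array(s),(a+90)%180-90   # long-axis yaw deg
def tray(d,c,near=None):
    m=mask(d,c); m=cv2.morphologyEx(m,cv2.MORPH_CLOSE,np.ones((9,9)))
    n,l,st,ce=cv2.connectedComponentsWithStats(m); out=[]
    for i in range(1,n):
        if st[i,4]>300: 
            y,x=np.where(l==i); out.append(rect(unproj(d,np.c_[x,y],0.011)))
    return out
def down(yaw): # tool y axis (closing) at yaw+90 => tool x along yaw
    c,s=np.cos(yaw),np.sin(yaw)
    return R.from_matrix(np.array([[c,s,0],[s,-c,0],[0,0,-1]])).as_rotvec()
E
python3 - <<'E'
from h import *
d=dict(np.load("pics/top0.npz"))
for c in HUE:
    for r in tray(d,c): print(c,*[np.round(v,4) for v in r])
print(unproj(d,[(222,150)],.05),unproj(d,[(121,155)],.03),unproj(d,[(438,161)],.02),robot.finger_overhang)
p=unproj(d,[(222,150)],.05)[0]
yaw=R.from_rotvec(sensors.sense()["tool_rot"]).as_matrix()[:2,0]; print("toolx",yaw)
robot.move_pose([p[0]-.05,p[1],.30],down(np.arctan2(yaw[1],yaw[0])))
w=get_image("wrist"); np.savez("pics/w1.npz",**w); cv2.imwrite("pics/w1.png",cv2.resize(w["color"][:,:,::-1],(800,600)))
print(np.round(w["world_to_cam"],3).tolist(), sensors.sense()["time"])
E
```

```text
red [ 0.6516 -0.1261] [124.5521  66.6218] -25.7124
yellow [0.6939 0.1455] [99.7728 49.4071] -62.7272
yellow [0.463  0.0083] [122.854  67.05 ] -17.6856
green [0.6303 0.1143] [98.9109 42.6869] -64.4607
green [0.485  0.2856] [120.3093  66.943 ] -17.4309
blue [ 0.4703 -0.3023] [121.4556  68.338 ] -7.3029
[[0.63854161 0.12130765]] [[0.62790302 0.34814884]] [[ 0.62917032 -0.36876363]] 0.025
toolx [-0.94834143  0.31725152]
[[0.316, 0.949, 0.001, -0.302], [0.911, -0.303, 0.279, -0.547], [0.265, -0.087, -0.96, 0.276], [0.0, 0.0, 0.0, 1.0]] 2.3
```

View pics/w1.png

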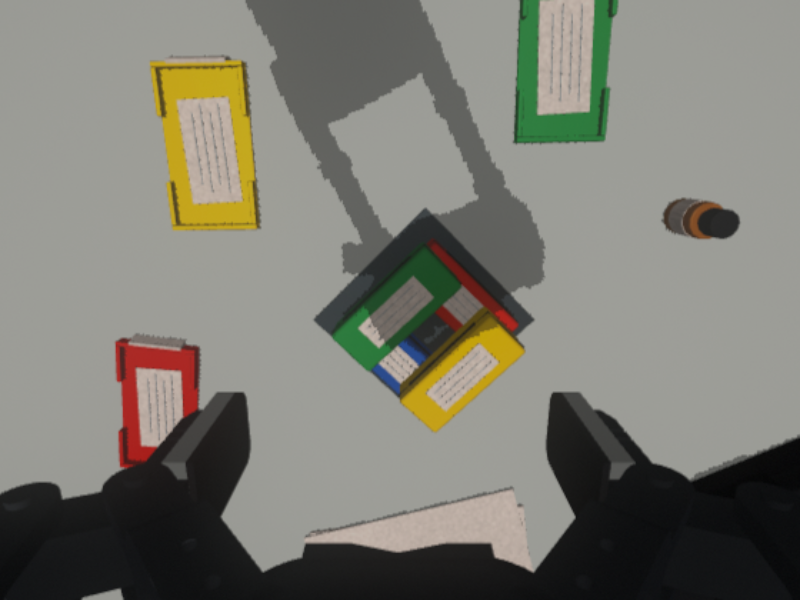

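Wrist view (800x600 pixels): the yellow lid's corners are (402,400), (435,432), (523,350), (488,311). The green lid's are (333,324), (429,246), (465,279), (369,371). Both top boxes are intact and parallel, with blue and red crosswise below.

Run:
```python
from h import *
w=dict(np.load("pics/w1.npz"))
S=560/800
for n,c in {"yellow":[(402,400),(435,432),(523,350),(488,311)],"green":[(333,324),(429,246),(465,279),(369,371)]}.items():
    P=unproj(w,np.array(c)*S,.067); r=rect(P); print(n,P.mean(0).round(4),*[np.round(v,4) for v in r])
    # white card
    print([ (np.linalg.norm(P[i]-P[(i+1)%4])*1000).round(1) for i in range(4)])
g=cv2.cvtColor(w["color"],cv2.COLOR_RGB2HSV)
x0,y0,x1,y1=215,140,390,310
cv2.imwrite("pics/w1c.png",cv2.resize(w["color"][y0:y1,x0:x1,::-1],None,fx=3.5,fy=3.5,interpolation=cv2.INTER_CUBIC))
m=(g[:,:,1]<70)&(g[:,:,2]>105)
n,l,st,ce=cv2.connectedComponentsWithStats(m.astype(np.uint8))
for i in range(1,n):
    if 150<st[i,4]<4000:
        y,x=np.where(l==i); r=rect(unproj(w,np.c_[x,y],.067)); print(ce[i]/S,*[np.round(v,4) for v in r])
for c in("yellow","red","green"):
  for r in tray(w,c): print(c,*[np.round(v,4) for v in r])
```

```text
yellow [0.6821 0.1419] [0.6813 0.1417] [96.5166 40.6272] -61.5343
[np.float64(37.6), np.float64(93.3), np.float64(40.8), np.float64(94.2)]
green [0.6165 0.1138] [0.6153 0.1111] [98.9991 44.2698] -62.8756
[np.float64(89.6), np.float64(35.1), np.float64(99.0), np.float64(45.1)]
[564.28618406  55.773007  ] [0.4945 0.265 ] [66.162  34.4476] -14.9947
[209.55448322 149.33453036] [0.4756 0.0291] [65.6793 33.2853] -15.3439
[394.24107143 312.78786946] [0.6198 0.1096] [55.5763 22.1804] -63.7441
[462.22222222 305.16806723] [0.6305 0.1581] [19.9294 19.0518] 26.514
[461.7758148  376.62960707] [0.6842 0.1413] [55.3998 21.3434] -62.4909
[398.21785714 363.80714286] [0.6592 0.0998] [23.9854 20.3124] 24.8323
[158.17487516 403.38685988] [ 0.6362 -0.085 ] [65.5149 33.3214] -23.1308
yellow [0.4657 0.009 ] [123.1104  70.0059] -17.7022
yellow [0.7042 0.1394] [111.872   56.2649] -62.6561
red [0.6347 0.1729] [104.8791   9.8676] 27.6692
red [ 0.6541 -0.1245] [127.1635  70.6092] -25.386
green [0.4999 0.2812] [95.8433 68.5607] -17.4268
green [0.6339 0.1046] [110.0298  48.3278] -63.1447
```

View pics/w1c.png

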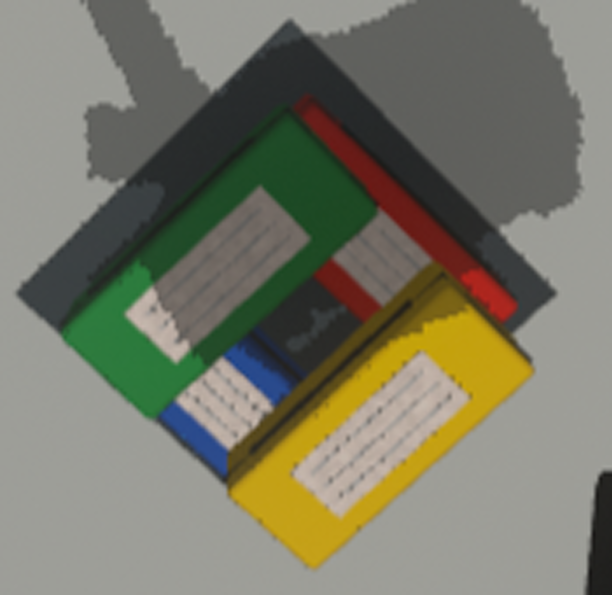

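Holding these against the given sizes: the two card centres are 71.8 mm apart (72 expected), and the trays fit at about 124x68. I'll pick yellow first.

```bash
cat >> h.py <<'E'
def pose(p,z,yaw):
    """nearest of the two equivalent half-turn grasps"""
    q0=np.array(sensors.sense()["qpos"]); best=None
    for y in (yaw,yaw+np.pi):
        q=kin.solve_ik([p[0],p[1],z],down(y))
        if q is not None and abs(q[5])<2.6:
            k=np.abs(np.array(q)-q0).max()
            if best is None or k<best[0]: best=(k,y)
    return down(best[1])
def pick(p,yawdeg,z,lift=.17,pre=.68):
    o=pose(p,lift,np.radians(yawdeg)); claw.gripper_to(pre)
    robot.move_pose([*p,lift],o)
    hit=robot.line_to([*p,z],rate=.10,force_limit=6)
    if hit: print("HIT descending",sensors.sense()["tool_pos"]); return False
    claw.gripper_to(0.,grasp_force=35); s=sensors.sense()
    print("grip",s["gripper_width"],s["gripper_force"],s["tool_pos"])
    robot.line_to([*p,z+.02],rate=.05); robot.line_to([*p,lift],rate=.15)
    s=sensors.sense(); print("lifted",s["gripper_width"],s["contact_force"],s["time"]); return True
def place(p,yawdeg,z,lift=.15):
    robot.move_pose([*p,lift],pose(p,lift,np.radians(yawdeg)))
    robot.line_to([*p,z+.012],rate=.12)
    hit=robot.line_to([*p,z-.004],rate=.02,force_limit=3)
    s=sensors.sense(); print("contact",hit,s["tool_pos"],"expected z",z,s["contact_force"])
def release(p,lift=.17):
    z=sensors.sense()["tool_pos"][2]
    claw.gripper_to(.68); robot.line_to([*p,z+.05],rate=.06); robot.line_to([*p,lift],rate=.2)
    print("t",sensors.sense()["time"])
E
python3 - <<'E'
from h import *
for f in("top0","w1"):
    d=dict(np.load(f"pics/{f}.npz")); g=cv2.cvtColor(d["color"],cv2.COLOR_RGB2HSV)
    n,l,st,ce=cv2.connectedComponentsWithStats(((g[:,:,1]<70)&(g[:,:,2]>(150 if f[0]=="t" else 105))).astype(np.uint8))
    for i in range(1,n):
        if 250<st[i,4]<4500:
            y,x=np.where(l==i); r=rect(unproj(d,np.c_[x,y],.0035)); print(f,*[np.round(v,4) for v in r])
if pick((.684,.1413),-63.5,.064): place((.4645,.0087),-17.6,.032)
w=get_image("wrist"); cv2.imwrite("pics/w2.png",cv2.resize(w["color"][:,:,::-1],(800,600)))
E
```

```text
top0 [ 0.9931 -0.2563] [161.1203  44.7786] 78.7713
top0 [ 1.0264 -0.3315] [207.6151  38.5382] 78.729
top0 [ 0.6551 -0.1265] [76.5945 39.2425] -22.8204
top0 [0.4878 0.287 ] [77.0937 38.6057] -15.4897
top0 [0.4656 0.0082] [76.9313 39.1298] -15.3763
top0 [ 0.4731 -0.3028] [76.7792 38.3429] -5.034
w1 [0.4896 0.2868] [78.1416 40.6848] -14.9947
w1 [0.4673 0.0082] [77.5714 39.312 ] -15.3439
w1 [0.6377 0.1032] [65.6391 26.1965] -63.7441
w1 [0.6503 0.1605] [23.5379 22.5014] 26.514
w1 [0.7138 0.1407] [65.4306 25.2079] -62.491
w1 [0.6842 0.0916] [28.3283 23.9902] 24.832
w1 [ 0.6571 -0.1266] [77.3772 39.3547] -23.1308
grip 0.4615704132869428 37.141340374946594 [0.68459728 0.1413842  0.06533974]
lifted 0.4586703004686386 [ 0.2394834  -0.32781577 -1.81977167] 6.2583
contact True [0.46443388 0.00865023 0.03323083] expected z 0.032 [-0.87603019  0.74995181  5.12573878]
```

View pics/w2.png

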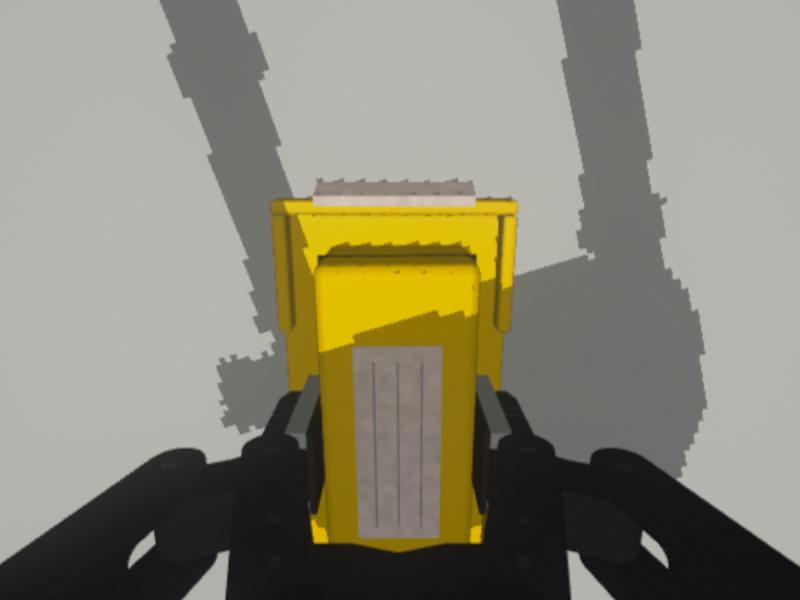

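The picture shows the yellow box between the pads, inside its tray's lips: box edges at x≈317 and 480, tray lips at 272 and 517. The -x lip is at y≈205 and the end of the box at y≈258. The contact height of 0.0332 matches the expected 0.0333, so I'll release and go on to green.

Run:
```python
from h import *
release((.4645,.0087))
if pick((.6195,.1098),-63.5,.064): place((.4885,.2868),-15.8,.032); release((.4885,.2868))
robot.move_pose([.58,.1255,.33],pose((.58,.1255),.33,np.radians(161.5)))
w=get_image("wrist"); np.savez("pics/w3.npz",**w); cv2.imwrite("pics/w3.png",cv2.resize(w["color"][:,:,::-1],(800,600)))
d=get_image("top"); np.savez("pics/top3.npz",**d);cv2.imwrite("pics/top3.png",cv2.resize(d["color"][100:290,80:460,::-1],None,fx=2.1,fy=2.1,interpolation=cv2.INTER_CUBIC))
g=cv2.cvtColor(w["color"],cv2.COLOR_RGB2HSV)
n,l,st,ce=cv2.connectedComponentsWithStats(((g[:,:,1]<70)&(g[:,:,2]>105)).astype(np.uint8))
for i in range(1,n):
    if 150<st[i,4]<4500:
        y,x=np.where(l==i); print((ce[i]/.7).round(),*[np.round(v,4) for v in rect(unproj(w,np.c_[x,y],.035))])
```

```text
t 10.8333
grip 0.4635458348795443 36.525405049324036 [0.62009453 0.10987667 0.06522821]
lifted 0.4607618077362415 [ 0.1226191   0.36303535 -1.69926011] 14.7583
contact True [0.48847134 0.28673949 0.03316648] expected z 0.032 [-0.69465585 -0.30278546  3.73466217]
t 19.1583
[564.  69.] [0.4884 0.2872] [56.6968 22.6817] -16.6181
[208. 160.] [0.4646 0.0091] [55.6506 21.3042] -17.1155
[455. 305.] [0.6377 0.1583] [54.7765 21.7616] 27.7072
[396. 361.] [0.6694 0.0947] [56.6555 22.5012] 26.5422
[174. 404.] [ 0.6467 -0.1069] [71.4972 36.5238] -23.2097
[181. 582.] [ 0.8201 -0.1902] [59.2316 50.901 ] 71.5887
```

View pics/w3.png

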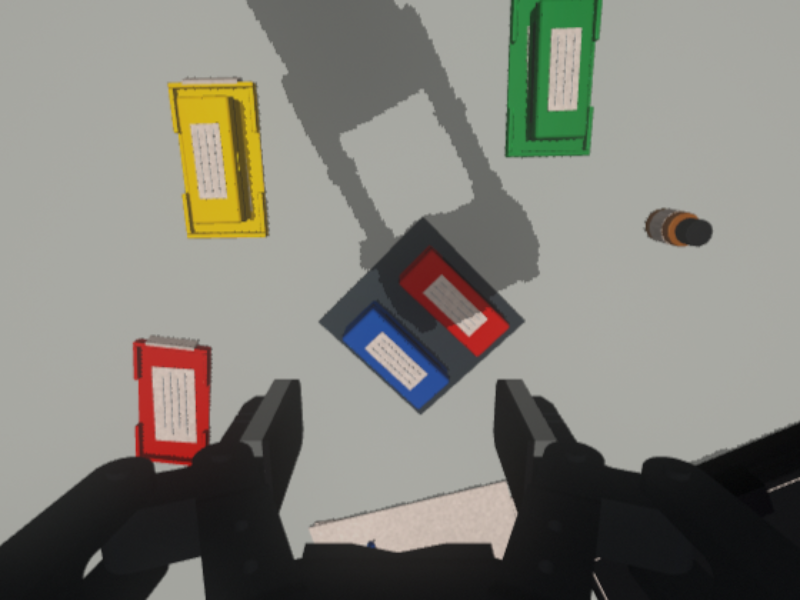

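View pics/top3.png

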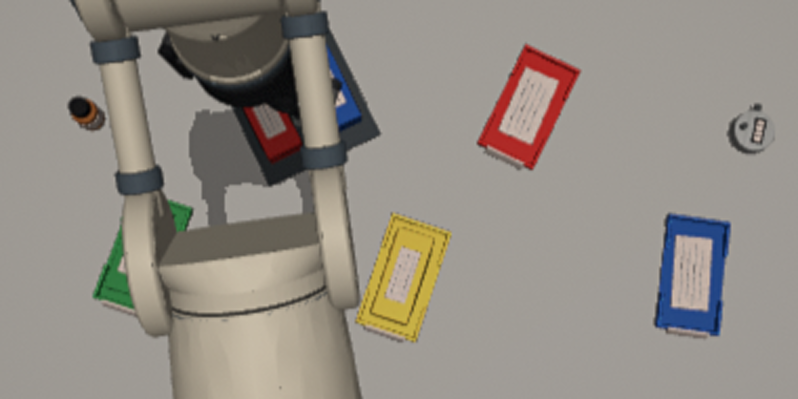

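Yellow and green lie inside their tray lips, lid up. Red is at (455,305) and blue at (396,361), side by side on the mat, with their cards 71 mm apart and yaw about 26.5°. Next: red, then blue.

Run:
```python
from h import *
if pick((.6375,.1585),26.5,.032):
    place((.655,-.1263),-24.3,.032); release((.655,-.1263))
    if pick((.6693,.0947),26.5,.032):
        place((.472,-.3027),-6.2,.032); release((.472,-.3027))
robot.move_pose([.40,-.18,.38],pose((.40,-.18),.38,np.radians(180)))
w=get_image("wrist"); cv2.imwrite("pics/w4.png",cv2.resize(w["color"][:,:,::-1],(800,600)))
robot.move_j([1.191,.091,1.231,0,1.82,-.057])
d=get_image("top"); np.savez("pics/top4.npz",**d);cv2.imwrite("pics/top4.png",cv2.resize(d["color"][100:290,80:460,::-1],None,fx=2.1,fy=2.1,interpolation=cv2.INTER_CUBIC))
print(sensors.sense()["time"])
```

```text
grip 0.46117933086537616 37.508023381233215 [0.63802507 0.15863048 0.03302038]
lifted 0.4596526989528887 [ 0.61333894  0.06725603 -0.72337682] 24.5083
contact True [ 0.65507147 -0.12630822  0.03306091] expected z 0.032 [0.43841921 0.24739586 3.62581847]
t 29.125
grip 0.46414277589850567 37.90619730949402 [0.66982255 0.09465839 0.0330153 ]
lifted 0.4623493845674174 [ 0.34843505 -0.23726908 -0.8166111 ] 33.5417
contact True [ 0.47214247 -0.30282983  0.03295127] expected z 0.032 [-0.24940239 -1.11297846  3.02815842]
t 38.7
42.5667
```

View pics/w4.png

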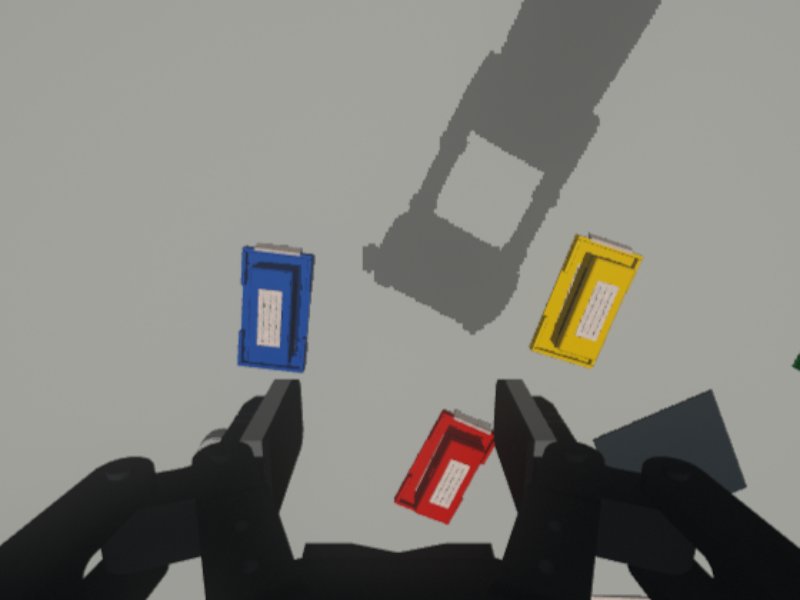

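View pics/top4.png

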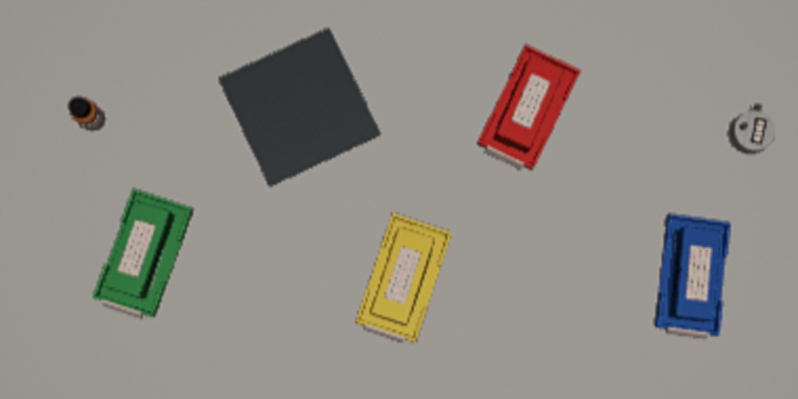

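All four boxes sit lid up within their own trays' lips: green (137,250), yellow (403,275), red (530,100), blue (698,272). The mat is empty, and the bottle at (87,112) and the counter at (752,130) haven't moved.

```bash
python3 -c "
from workcell import workorder; print(workorder.sign_off())"
```

```text
the job is handed in; nothing more can be done
None
```

The job is handed in: all four slide boxes lie lid up and lengthwise in the trays of their own colour, set down under force control at the expected floor height, with the oil bottle and tally counter untouched, and the arm clear at about 43 s.

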